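# Swap the heat over to the warming plate with the bakes

### The arm

A 7-joint arm with a two-finger parallel gripper is mounted at the origin on the work surface. World frame = base frame: x ahead of the robot, y to its left, z up, the work surface at z = 0. Lengths are in m, angles in rad, forces in N, time in s.
With the tool pointing down it reaches from about 0.4 to 0.875 m from the base axis. Payload 19.3 kg.
Tool frame: the origin (TCP) lies midway between the tips of the shut fingers; the grasp point (between the pads) lies 19 mm behind it; z points along the fingers, y is the direction in which the jaws open and shut (so a half turn about z gives the same grasp; the last joint's range is limited). The gripper opens to 85 mm and grips with 20 to 120 N. Pads are 22 mm wide; open, the fingers measure 114 mm over their backs; the gripper's body (76 mm by 85 mm) begins 54 mm behind the grasp point. The pads swing forward as they close: fully open they stand 13 mm farther back than shut.
Start: joints at [1.154, 0.521, -0.036, 1.599, 0.021, 1.021, -0.113], TCP at [0.212, -0.588, 0.231] pointing down, gripper open.
Joint ranges: [-2.91, 2.91], [-0.3, 2.13], [-1.5, 1.42], [0.17, 2.43], [-1.26, 4.41], [0.16, 1.93], [-2.52, 2.52]. Speed limits (rad/s): [1.89, 1.89, 2.39, 2.39, 3.01, 3.01, 3.01].

### API

Orientations are given as [roll, pitch, yaw] about the fixed x, y, z axes, in that order (R = Rz(yaw) Ry(pitch) Rx(roll)).
In Python, from workcell import bot, eyes gives the robot as it stands. The module is installed in compiled form; this text tells all that it offers.
- The arm moves only by the shell command python3 -m jog 'ROWS' [FORCE]. ROWS is JSON, a list of rows, each an object with "delta_pos": the shift along the world's x, y, z in mm, a list of three; "spin": the turn about the world's z in rad; "claw": the closure, from 0 (fully open) to 1 (shut). In form: [{"delta_pos": [tx, ty, tz], "spin": spin, "claw": claw}, ...]. A call has 1 to 8 rows; each row is the pose to reach, as a shift and turn from the pose measured when the call began; what a row does not reach only later rows make up. A row lasts 1/10 s, in which the tool goes at most 50 mm and 8.59 degrees, less where a joint would pass 70% of its speed; a pose out of reach is approached as far as the arm can. A call with a gripper value outside its range is refused whole. The fingers move at their own pace and stop on an object; FORCE is the grip in N (left out, the last holds). Time passes only in rows, so rows that repeat a pose let the fingers close. It gives the time, the measured TCP pose, the force and the opening at its end, in the units of the state.
- bot.observe(): the state, without advancing time (a new reading comes with each control period).
- eyes.grab_frame(name): name is "scene" or "top" or "wrist"; returns the picture (480x640x3 uint8, blue, green, red); there is no depth.
- eyes.camera_params(name): a dict with "fx", "fy", "cx", "cy" (pixels), "origin" and "attitude" of the camera in the world. Camera axes: x right, y up, looking along -z (the intrinsics and any distortion apply to the point x, -y, -z); pixel columns grow to the right and rows downward; lengths in m; the calibration is good to about 2 mm. A picture is of the moment at which its call begins: read the wrist's pose just before it. camera_params takes no time and is no camera call; for the wrist camera it gives the pose at the moment of the call.
- bot.job_done(): hands the job in, once; it reports no verdict.
The state is a dict: "clock": time; "qpos": joint angles; "qd": joint speeds; "joint_efforts": joint torques, N m; "position": TCP position; "tool_rot": TCP orientation; "force": force on the tool from outside, world axes, zero at the start; "moment": the same for the moment, N m; "grip_width": finger opening in m.
Only numpy, scipy, OpenCV 4.12 (cv2) and the standard library are available. Lean on these libraries where they do the work, as an engineer would, in place of code of your own. Each camera call takes 0.05 s, during which the arm holds its last target. There are 200 camera calls.

### The job

Of the three food warmers on the kitchen bench, one with a bare plate has been left switched on: its toggle lever leans towards its plate, while the levers that are off lean away from theirs, to the front. First push that lever over so that it snaps off, then push the lever of the warmer carrying the tray of bakes over so that it snaps on. Leave the warmer under the empty tray off, do not pick up or shift the trays or anything else on the bench, and finish clear of everything.

Things in the scene. Friction and masses are not known exactly. Their poses are not given: they have to be found in the camera images.
- warmer_a: One of three like steel food warmers, fixed. Origin: on the bench below its lever's pivot; x towards its back (roughly away from the robot), y left, z up. Housing: x -50 to +220 mm, 90 mm to either side, front deck round the lever 60 mm high; dark warming plate 150 x 166 mm, top at 64 mm, centre at x = +140 mm.
- lever_a (a joint): Toggle lever of warmer_a, rad: 0 = off, leaning 0.45 rad to the warmer's front (its -x); 0.45 = upright; 0.9 = on, leaning 0.45 rad towards the plate (+x). Over-centre spring: once past upright it snaps to that end by itself. About 3 to 4 N at the ball, along the warmer's x, starts it; it does not move sideways.
- tip_a (a point): Centre of the black ball (18 mm diameter) at the end of the lever of warmer_a. Steel rod below it 9 mm thick; pivot 62 mm above the bench, 65 mm from the ball's centre. At either end of the swing the ball's centre is 28 mm in front of or behind the pivot and 120 mm above the bench; upright it is 127 mm high.
- plate_a (a point): Centre of the top of the warming plate of warmer_a, 64 mm above the bench.
- warmer_b: One of three like steel food warmers, fixed. Origin: on the bench below its lever's pivot; x towards its back (roughly away from the robot), y left, z up. Housing: x -50 to +220 mm, 90 mm to either side, front deck round the lever 60 mm high; dark warming plate 150 x 166 mm, top at 64 mm, centre at x = +140 mm.
- lever_b (a joint): Toggle lever of warmer_b, rad: 0 = off, leaning 0.45 rad to the warmer's front (its -x); 0.45 = upright; 0.9 = on, leaning 0.45 rad towards the plate (+x). Over-centre spring: once past upright it snaps to that end by itself. About 3 to 4 N at the ball, along the warmer's x, starts it; it does not move sideways.
- tip_b (a point): Centre of the black ball (18 mm diameter) at the end of the lever of warmer_b. Steel rod below it 9 mm thick; pivot 62 mm above the bench, 65 mm from the ball's centre. At either end of the swing the ball's centre is 28 mm in front of or behind the pivot and 120 mm above the bench; upright it is 127 mm high.
- plate_b (a point): Centre of the top of the warming plate of warmer_b, 64 mm above the bench.
- warmer_c: One of three like steel food warmers, fixed. Origin: on the bench below its lever's pivot; x towards its back (roughly away from the robot), y left, z up. Housing: x -50 to +220 mm, 90 mm to either side, front deck round the lever 60 mm high; dark warming plate 150 x 166 mm, top at 64 mm, centre at x = +140 mm.
- lever_c (a joint): Toggle lever of warmer_c, rad: 0 = off, leaning 0.45 rad to the warmer's front (its -x); 0.45 = upright; 0.9 = on, leaning 0.45 rad towards the plate (+x). Over-centre spring: once past upright it snaps to that end by itself. About 3 to 4 N at the ball, along the warmer's x, starts it; it does not move sideways.
- tip_c (a point): Centre of the black ball (18 mm diameter) at the end of the lever of warmer_c. Steel rod below it 9 mm thick; pivot 62 mm above the bench, 65 mm from the ball's centre. At either end of the swing the ball's centre is 28 mm in front of or behind the pivot and 120 mm above the bench; upright it is 127 mm high.
- plate_c (a point): Centre of the top of the warming plate of warmer_c, 64 mm above the bench.
- tray_bakes: Loose plain metal baking tray, 136 x 150 x 22 mm, with four round golden bakes standing in it (tops 43 mm above the tray's underside, about 107 mm above the bench). Origin: centre of its underside. It stands centred on one of the warming plates. Must stay there.
- tray_empty: The same baking tray without anything in it, 136 x 150 x 22 mm, centred on another warming plate. Origin: centre of its underside. Must stay there.
- shaker_tall: Loose round steel shaker, 33 mm diameter, 62 mm high, standing on a warmer's front deck 66 to 70 mm to one side of the lever (top 122 mm above the bench). Origin: centre of its underside. Must not be disturbed.
- shaker_short: Loose round steel shaker, 33 mm diameter, 50 mm high, standing on a warmer's front deck 66 to 70 mm to one side of the lever (top 110 mm above the bench). Origin: centre of its underside. Must not be disturbed.
- ramekin: Loose white ramekin, 76 mm diameter, 40 mm high, on the bench before the warmers. Origin: centre of its underside.
- spatula: Loose spatula lying on the bench before the warmers. Origin: middle of its underside; long axis x.
- oil_bottle: Loose amber bottle, 56 mm diameter, 170 mm high, upright on the bench to the left. Origin: centre of its underside.
- sauce_pot: Loose small steel pot, 100 mm diameter, 70 mm high, on the bench to the right. Origin: centre of its underside.
There are look-alikes about, which are no part of the job. What is shaped like the tray_bakes but pink is not meant.

How it is judged:
By the outcome, as a careful person would: the job done as asked, in the order asked, and still so for the second after the job is handed in, with the robot touching nothing.
It also fails if it takes over 42 s, if anything falls off the work surface, if the arm or the gripper's body presses on something with over 40 N, if the wrist force passes 120 N, or if a joint passes its speed limit or range.

## Working session

There is one attempt and no reset: what is moved stays moved. The work goes in short steps, Python scripts to look and compute and a shell command to move; the robot and the scene stay as the last step left them, time stands still between calls to the robot, and variables do not carry over. Pictures are saved under pics/ and viewed, about 8 in all and at most 12, crops included, and the job is handed in when it is done.

```bash
mkdir -p pics; python3 - <<'E'
from workcell import bot, eyes
import cv2
s=bot.observe(); print(s)
for n in("top","scene"):
    f=eyes.grab_frame(n); cv2.imwrite(f"pics/{n}0.png",f); print(n,eyes.camera_params(n))
E
```

```text
{'clock': 0.0, 'qpos': array([ 1.1537784 ,  0.52202316, -0.03634229,  1.60000345,  0.02116721,
        1.02107189, -0.11279101]), 'qd': array([-0.0002985 , -0.00027555, -0.00138816, -0.00049956, -0.00060084,
        0.00018986,  0.00142421]), 'joint_efforts': array([-1.43441866e-06, -9.27120066e+01,  1.98001854e+00, -3.69936347e+01,
        1.78049400e-02,  8.12349172e-03, -3.97725569e-05]), 'position': array([ 0.21231196, -0.58748158,  0.23072148]), 'tool_rot': array([-3.14047090e+00,  4.38496326e-05,  3.46812646e-01]), 'force': array([ 0.67793529,  0.08179501, -0.76694061]), 'moment': array([-0.0140108 ,  0.0006312 , -0.00822083]), 'grip_width': 0.08552632002083937}
top {'fx': 492.1790230064105, 'fy': 492.1790230064105, 'cx': 316.8883572889804, 'cy': 241.2074146914298, 'origin': array([ 0.37737007, -0.01954227,  1.15607462]), 'attitude': array([ 0.14666136,  0.026943  , -1.58731003])}
scene {'fx': 476.14112408047447, 'fy': 476.14112408047447, 'cx': 322.37158371455797, 'cy': 250.6622042593187, 'origin': array([ 1.1435109 , -0.33028134,  1.04088681]), 'attitude': array([0.64141575, 0.01645989, 1.03654137])}
```

View pics/top0.png

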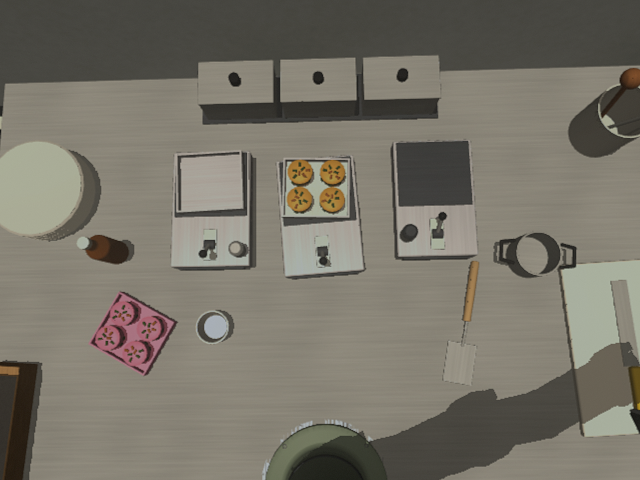

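View pics/scene0.png

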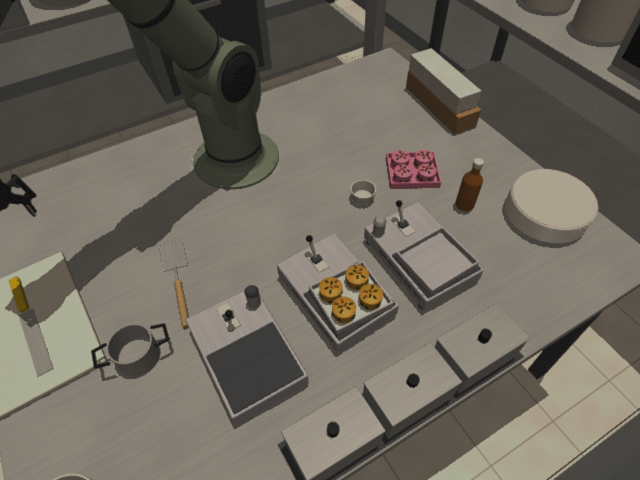

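The top view shows three warmers: left with the empty tray (about 212,210), middle with the golden bakes (about 318,215) and right with a bare plate (about 435,200). The pink tray at (133,333) is the look-alike. I'll confirm the levers in one enlarged crop.

```bash
python3 - <<'E'
import cv2,numpy as np
t=cv2.imread("pics/top0.png");s=cv2.imread("pics/scene0.png")
def c(f,x,y,w=60,h=60): return cv2.resize(f[y:y+h,x:x+w],(260,260),interpolation=cv2.INTER_CUBIC)
a=np.hstack([c(t,180,215),c(t,293,220),c(t,400,200)])
b=np.hstack([c(s,370,190),c(s,285,225),c(s,205,280)])
cv2.imwrite("pics/crop.png",np.vstack([a,b]))
E
```

```text
(no output)
```

View pics/crop.png

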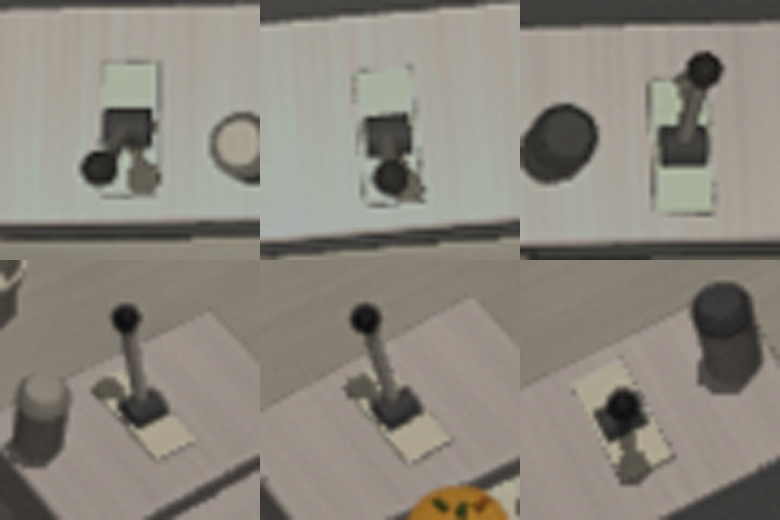

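Confirmed. The right warmer (bare plate) has its lever leaning to the plate, ball at top (443,216) and scene (229,314), so it is on. The middle one (golden bakes) has its ball at top (323,261) and leans to the front, so it is off. The left one (empty tray) has its ball at (203,254) and is also off. Both shakers stand beside levers: a dark one left of the right lever at (409,233), a light one right of the left lever at (237,249).

```bash
cat > h.py <<'E'
import numpy as np
from scipy.spatial.transform import Rotation as R
from workcell import bot,eyes
def ray(p,u,v):
    d=np.array([(u-p['cx'])/p['fx'],-(v-p['cy'])/p['fy'],-1.])
    return np.array(p['origin']),R.from_euler('xyz',p['attitude']).apply(d)
def plane(p,u,v,z):
    o,d=ray(p,u,v); return o+d*(z-o[2])/d[2]
def tri(a,b):
    A=0;B=0
    for o,d in(a,b):
        d=d/np.linalg.norm(d);M=np.eye(3)-np.outer(d,d);A=A+M;B=B+M@o
    x=np.linalg.solve(A,B); return x,[np.linalg.norm(np.cross(x-o,d/np.linalg.norm(d))) for o,d in(a,b)]
E
python3 - <<'E'
from h import *
t=eyes.camera_params("top");s=eyes.camera_params("scene")
np.set_printoptions(precision=4,suppress=True)
for n,a,b in(("R",(442.7,216.2),(229,313.9)),("M",(323.5,261.1),(309.5,238.6)),("L",(202.6,253.8),(370+125*.2308,190+59*.2308))):
    print(n,plane(t,*a,.12),plane(s,*b,.12),tri(ray(t,*a),ray(s,*b)))
for n,q in(("Rside",((392,142),(397,258),(477,257),(470,140))),("M",((278,161),(286,276),(363,270),(354,156)))):
    print(n,[plane(t,*x,.06)[:2] for x in q])
# slot ends (deck) right, middle ; shaker top
c=lambda x,y,X,Y,k:(X+(x-260*k)*.2308,Y+y*.2308)
for q in((669,80),(683,212)): print("slotR",plane(t,*c(*q,400,200,2),.062))
for q in((384,68),(391,203)): print("slotM",plane(t,*c(*q,293,220,1),.062))
print("pivR",plane(t,*c(684,146,400,200,2),.07),"pivM",plane(t,*c(388,136,293,220,1),.07),"shakerR",plane(t,409,231.5,.122))
E
```

```text
R [ 0.5793 -0.263   0.12  ] [ 0.5866 -0.2576  0.12  ] (array([ 0.5816, -0.2607,  0.1146]), [np.float64(0.0038399795493028453), np.float64(0.0038399795493027885)])
M [ 0.4881 -0.0074  0.12  ] [ 0.4955 -0.0013  0.12  ] (array([ 0.4903, -0.0035,  0.1148]), [np.float64(0.004255375549715759), np.float64(0.004255375549715759)])
L [0.5088 0.2502 0.12  ] [0.5159 0.2543 0.12  ] (array([0.5109, 0.2549, 0.1138]), [np.float64(0.0031902901507542187), np.float64(0.0031902901507542816)])
Rside [array([ 0.768 , -0.1701]), array([ 0.4983, -0.1708]), array([ 0.4971, -0.3479]), array([ 0.7681, -0.3492])]
M [array([0.7291, 0.0942]), array([0.4627, 0.0776]), array([ 0.4729, -0.0943]), array([ 0.7367, -0.0816])]
slotR [ 0.5858 -0.2578  0.062 ]
slotR [ 0.5166 -0.2615  0.062 ]
slotM [ 0.5518 -0.0036  0.062 ]
slotM [ 0.4814 -0.0059  0.062 ]
pivR [ 0.5497 -0.262   0.07  ] pivM [ 0.5152 -0.0051  0.07  ] shakerR [ 0.5474 -0.1898  0.122 ]
```

```bash
R='x'; python3 -m jog '[{"delta_pos":[50,40,0],"spin":-0.1,"claw":1},{"delta_pos":[90,72,0],"spin":-0.2,"claw":1},{"delta_pos":[130,104,0],"spin":-0.3,"claw":1},{"delta_pos":[170,136,0],"spin":-0.34,"claw":1},{"delta_pos":[210,168,0],"spin":-0.34,"claw":1},{"delta_pos":[250,200,0],"spin":-0.34,"claw":1},{"delta_pos":[290,232,0],"spin":-0.34,"claw":1},{"delta_pos":[330,264,0],"spin":-0.34,"claw":1}]' 20
```

```text
clock: 0.9
position: [0.5258, -0.3361, 0.2306]
tool_rot: [-3.14, 0.0, 0.007]
force: [1.1, -1.3, -0.4]
grip_width: 0.0
```

```bash
python3 -m jog '[{"delta_pos":[50,38,0],"spin":0,"claw":1},{"delta_pos":[99,76,0],"spin":0,"claw":1},{"delta_pos":[99,76,0],"spin":0,"claw":1},{"delta_pos":[99,76,0],"spin":0,"claw":1},{"delta_pos":[99,76,0],"spin":0,"claw":1}]' && python3 - <<'E'
from h import *
import cv2
print(bot.observe()['position'],eyes.camera_params("wrist"))
cv2.imwrite("pics/w1.png",eyes.grab_frame("wrist"))
E
```

```text
clock: 1.4
position: [0.6247, -0.2598, 0.23]
tool_rot: [-3.14, 0.001, 0.008]
force: [-0.3, -0.4, -1.4]
grip_width: 0.0
[ 0.6247389  -0.25977564  0.23001535] {'fx': 355.00849638249076, 'fy': 355.00849638249076, 'cx': 319.17642790179843, 'cy': 239.5410683782169, 'origin': array([ 0.7004219 , -0.25944402,  0.37231247]), 'attitude': array([-3.00575932e-01,  3.80630242e-04, -1.56446986e+00])}
```

View pics/w1.png

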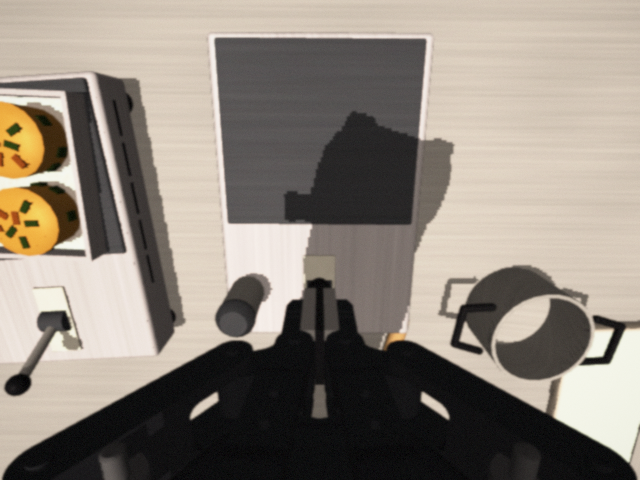

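The wrist view shows the right warmer's plate and its slot end at (320,256), centred under the fingers at (319,285). The lever is hidden behind the fingers. The middle lever's ball is at (18,384).

```bash
python3 - <<'E'
from h import *
p=eyes.camera_params("wrist");t=eyes.camera_params("top");s=eyes.camera_params("scene")
np.set_printoptions(precision=4,suppress=True)
print("slot end",plane(p,320,256,.062),"plate edges",plane(p,228,223,.064),plane(p,412,223,.064),plane(p,216,40,.064),plane(p,428,40,.064))
print("ballM",plane(p,18,384,.12),tri(ray(p,18,384),ray(t,323.5,261.1)),tri(ray(p,18,384),ray(s,309.5,238.6)))
E
```

```text
slot end [ 0.5876 -0.2618  0.062 ] plate edges [ 0.6194 -0.1791  0.064 ] [ 0.6202 -0.3441  0.064 ] [ 0.7658 -0.1802  0.064 ] [ 0.7666 -0.3445  0.064 ]
ballM [ 0.4914 -0.0048  0.12  ] (array([ 0.4897, -0.006 ,  0.1196]), [np.float64(0.00212380201419119), np.float64(0.002123802014191154)]) (array([0.4886, 0.0011, 0.1135]), [np.float64(0.0019577647449044513), np.float64(0.0019577647449043867)])
```

```bash
python3 -m jog '[{"delta_pos":[0,-2,-40],"spin":0,"claw":1},{"delta_pos":[0,-2,-80],"spin":0,"claw":1},{"delta_pos":[0,-2,-110],"spin":0,"claw":1},{"delta_pos":[0,-2,-120],"spin":0,"claw":1},{"delta_pos":[0,-2,-120],"spin":0,"claw":1},{"delta_pos":[0,-2,-120],"spin":0,"claw":1}]' && python3 -m jog '[{"delta_pos":[-12,0,0],"spin":0,"claw":1},{"delta_pos":[-24,0,0],"spin":0,"claw":1},{"delta_pos":[-34,0,0],"spin":0,"claw":1},{"delta_pos":[-42,0,0],"spin":0,"claw":1},{"delta_pos":[-50,0,0],"spin":0,"claw":1},{"delta_pos":[-58,0,0],"spin":0,"claw":1},{"delta_pos":[-64,0,0],"spin":0,"claw":1},{"delta_pos":[-64,0,0],"spin":0,"claw":1}]'
```

```text
clock: 2.05
position: [0.6246, -0.2636, 0.1119]
tool_rot: [3.142, -0.0, 0.005]
force: [0.2, -0.4, 0.4]
grip_width: -0.0002
clock: 2.85
position: [0.5596, -0.2638, 0.1119]
tool_rot: [-3.142, 0.001, 0.005]
force: [-0.3, 0.9, 0.1]
grip_width: -0.0003
```

```bash
python3 -m jog '[{"delta_pos":[20,0,0],"spin":0,"claw":1},{"delta_pos":[30,0,30],"spin":0,"claw":1},{"delta_pos":[30,0,70],"spin":0,"claw":1},{"delta_pos":[30,0,110],"spin":0,"claw":1},{"delta_pos":[-10,20,120],"spin":0,"claw":1},{"delta_pos":[-50,50,120],"spin":0,"claw":1},{"delta_pos":[-80,90,120],"spin":0,"claw":1},{"delta_pos":[-110,130,120],"spin":0,"claw":1}]' && python3 - <<'E'
from h import *
import cv2
t=eyes.grab_frame("top");s=eyes.grab_frame("scene")
c=lambda f,x,y:cv2.resize(f[y:y+90,x:x+110],(550,450)[:2],interpolation=cv2.INTER_CUBIC)[:, :400]
cv2.imwrite("pics/c2.png",np.hstack([c(t,395,195),c(s,190,265)]))
E
```

```text
clock: 3.65
position: [0.4482, -0.1328, 0.2319]
tool_rot: [3.142, 0.0, 0.004]
force: [1.5, 1.4, -0.1]
grip_width: 0.0004
```

View pics/c2.png

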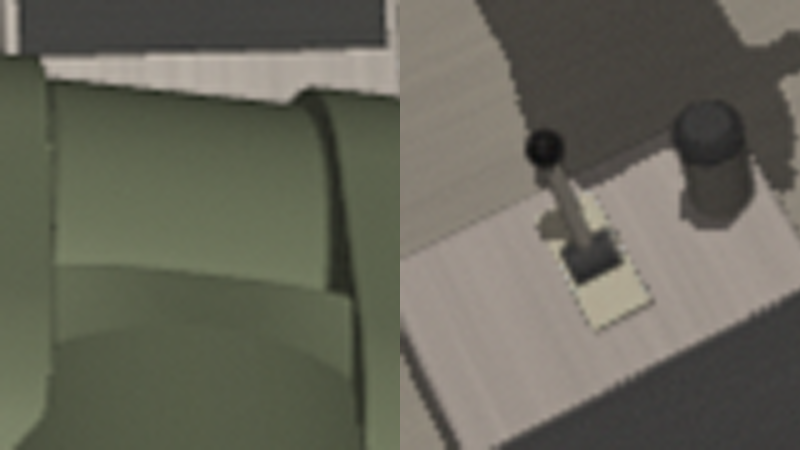

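The right lever now leans to the front (scene crop ball at (545,147)), so it is off, and the shaker beside it still stands. Next is the middle lever, pushed from the front.

```bash
python3 -m jog '[{"delta_pos":[-4,40,0],"spin":0.03,"claw":1},{"delta_pos":[-4,80,0],"spin":0.05,"claw":1},{"delta_pos":[-4,115,0],"spin":0.05,"claw":1},{"delta_pos":[-4,127,0],"spin":0.05,"claw":1},{"delta_pos":[-4,127,-30],"spin":0.05,"claw":1},{"delta_pos":[-4,127,-70],"spin":0.05,"claw":1},{"delta_pos":[-4,127,-110],"spin":0.05,"claw":1},{"delta_pos":[-4,127,-121],"spin":0.05,"claw":1}]' && python3 -m jog '[{"delta_pos":[0,0,0],"spin":0,"claw":1},{"delta_pos":[0,0,0],"spin":0,"claw":1}]' && python3 - <<'E'
from h import *
import cv2
p=eyes.camera_params("wrist");w=eyes.grab_frame("wrist");s=eyes.grab_frame("scene")
cv2.imwrite("pics/c3.png",np.hstack([cv2.resize(w,(400,300)),cv2.resize(s[180:300,260:420],(400,300))]))
E
```

```text
clock: 4.55
position: [0.4413, -0.0033, 0.1083]
tool_rot: [-3.141, 0.007, 0.059]
force: [-0.1, -0.5, 0.2]
grip_width: 0.0004
clock: 4.75
position: [0.4418, -0.0035, 0.1092]
tool_rot: [-3.141, 0.006, 0.059]
force: [1.1, 0.5, 0.3]
grip_width: 0.0001
```

View pics/c3.png

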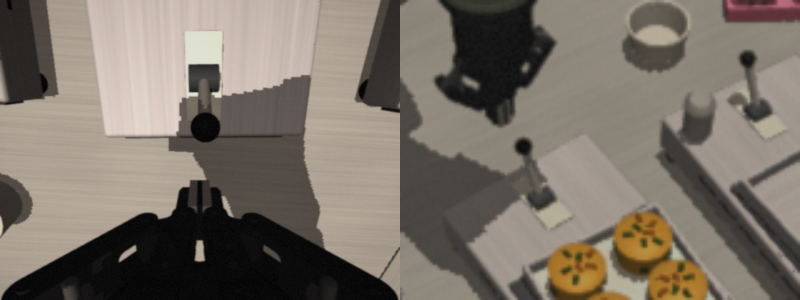

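The wrist view shows the fingers (199,185) lined up in front of the middle ball (205,127), a few mm to its left, with nothing between them.

```bash
python3 -m jog '[{"delta_pos":[12,-3,0],"spin":0,"claw":1},{"delta_pos":[24,-2,0],"spin":0,"claw":1},{"delta_pos":[34,-2,0],"spin":0,"claw":1},{"delta_pos":[44,-1,0],"spin":0,"claw":1},{"delta_pos":[54,0,0],"spin":0,"claw":1},{"delta_pos":[62,0,0],"spin":0,"claw":1},{"delta_pos":[69,0,0],"spin":0,"claw":1},{"delta_pos":[69,0,0],"spin":0,"claw":1}]' && python3 -m jog '[{"delta_pos":[-20,0,0],"spin":0,"claw":1},{"delta_pos":[-50,0,0],"spin":0,"claw":1},{"delta_pos":[-65,0,30],"spin":0,"claw":1},{"delta_pos":[-65,0,70],"spin":0,"claw":1},{"delta_pos":[-65,0,110],"spin":0,"claw":1},{"delta_pos":[-65,0,140],"spin":0,"claw":1},{"delta_pos":[-65,0,140],"spin":0,"claw":1},{"delta_pos":[-65,0,140],"spin":0,"claw":1}]' && python3 - <<'E'
from h import *
import cv2
print(bot.observe()['position'])
w=eyes.grab_frame("wrist");s=eyes.grab_frame("scene")
cv2.imwrite("pics/c4.png",np.vstack([cv2.resize(s,(800,600))[150:600],np.zeros((1,800,3),np.uint8)]))
cv2.imwrite("pics/w4.png",w)
E
```

```text
clock: 5.65
position: [0.5122, -0.0033, 0.1097]
tool_rot: [-3.141, 0.004, 0.059]
force: [0.2, 0.3, 0.1]
grip_width: 0.0003
clock: 6.45
position: [0.4471, -0.0034, 0.25]
tool_rot: [-3.141, 0.003, 0.058]
force: [0.6, 0.2, -0.5]
grip_width: -0.0002
[ 0.44709608 -0.00338182  0.24996908]
```

View pics/c4.png

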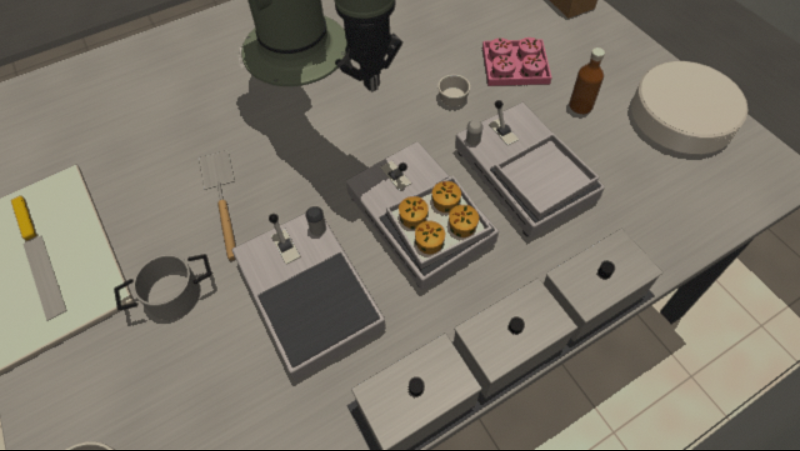

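The scene view shows the right lever off (274,218), the middle lever over towards the bakes, so on (402,168), and the left lever still off (499,104). Trays, shakers and the other items look unmoved, and the arm is clear at z = 0.25 m.

```bash
python3 - <<'E'
from workcell import bot
print(bot.job_done())
E
```

```text
the job is handed in; nothing more can be done
None
```

I pushed the bare-plate warmer's lever (the right one) off first, then the lever of the warmer with the golden bakes (the middle one) on. I handed the job in at about 6.5 s.

- **Levers:** the last scene picture shows the right lever off, the middle lever on, and the lever under the empty tray still off.
- **Other items:** by eye, both trays, both shakers and the other items on the bench look undisturbed; I did not measure their positions again.
- **Arm:** it ended clear, about 0.25 m above the bench, and every force reading I took was near zero.
- **Disagreement:** the top and scene cameras differed by 7 to 9 mm on the ball positions. I settled it with wrist-camera views before each push.

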